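# Seat the keyed lid of a slide drying pot

### The arm

A 6-joint arm with a two-finger parallel gripper is mounted at the origin on the work surface. World frame = base frame: x ahead of the robot, y to its left, z up, the work surface at z = 0. Lengths are in m, angles in degrees, forces in N, time in s.
With the tool pointing down it reaches from about 0.25 to 0.725 m from the base axis. Payload 9.7 kg.
Tool frame: the origin (TCP) lies on the centre line of the jaws, within the pads' length; the fingertips stand 14 mm ahead of it and the grasp point (between the pads) lies 5 mm behind it; z points along the fingers, y is the line along which they close (so a half turn about z gives the same grasp; the last joint's range is limited). The gripper opens to 85 mm and grips with 20 to 120 N. Pads are 22 mm wide; open, the fingers measure 114 mm over their backs; the gripper's body (76 mm by 85 mm) begins 54 mm behind the grasp point. The pads swing forward as they close: fully open they stand 13 mm farther back than shut.
Start: joints at [-70.703, 4.979, 10.078, 95.1, 0, 90], TCP at [0.182, -0.519, 0.245] pointing down, gripper open.
Joint ranges: [-179.16, 179.16], [-48.56, 103.87], [-65.8, 70.77], [-126.05, 130.52], [-82.76, 87.17], [-180, 180]. Speed limits (degrees/s): [127.2, 127.2, 147.25, 180, 180, 180].

### API

Orientations are given as [roll, pitch, yaw] about the fixed x, y, z axes, in that order (R = Rz(yaw) Ry(pitch) Rx(roll)).
In Python, from workcell import bot, camera, get_calibration, ticket gives the robot as it stands. The module is installed in compiled form; this text tells all that it offers.
- The arm moves only by the tool send_rows, never from a script. Its arguments are lists of equal length, an entry for each row: "linear": the shift along the tool's x, y, z in m, a list of three; "twist": the turn, a rotation vector about the tool's x, y, z in units of 10 degrees (1.0 is 10 degrees), a list of three; "gripper": the opening in per cent of the stroke, from 0 (shut) to 100 (fully open). In form: {"linear": [[x, y, z], ...], "twist": [[wx, wy, wz], ...], "gripper": [gripper, ...]}. A call has 1 to 8 rows; each row shifts and turns the commanded pose from where the row before left it, along the tool's axes as they then stand; what a row does not reach is not made up. A row lasts 1/8 s, in which the tool goes at most 62.5 mm and 10.7 degrees, less where a joint would pass 70% of its speed; a pose out of reach is approached as far as the arm can. A call with a gripper value outside its range is refused whole. The fingers move at their own pace and stop on an object; "grip_force" is the grip in N (left out, the last holds). Time passes only in rows, so rows that do not move let the fingers close. It gives the time, the measured TCP pose, the force, the opening and the grip force at its end, in the units of the state.
- bot.get_obs(): the state, without advancing time (a new reading comes with each control period).
- camera(name): name is "scene" or "top" or "wrist"; returns the picture (400x640x3 uint8, red, green, blue); there is no depth.
- get_calibration(name): a dict with "fx", "fy", "cx", "cy" (pixels), "k1" (the pictures are not rectified: a ray, as slopes to the right and down, at radius r is drawn at 1 + k1 r^2 times it, then the intrinsics apply), "origin" and "orientation" of the camera in the world; the wrist camera has in their place "hand_eye" (4x4, takes a point from camera to tool coordinates, whose origin is the TCP and whose axes are the flange's). Camera axes: x right, y down, z forward; pixel columns grow to the right and rows downward; lengths in m; the calibration is good to about 2 mm. A picture is of the moment at which its call begins: read the wrist's pose just before it. get_calibration takes no time and is no camera call.
- ticket.job_done(): hands the job in; it is judged then, once.
The state is a dict: "time": time; "q": joint angles; "qd": joint speeds; "joint_efforts": joint torques, N m; "ee_pos": TCP position; "tcp_rot": TCP orientation; "wrist_force": force on the tool from outside, world axes, zero at the start; "torque": the same for the moment, N m; "opening": finger opening in m; "grasp_force": force on a finger pad.
Only numpy, scipy, OpenCV 4.12 (cv2) and the standard library are available. Lean on these libraries where they do the work, as an engineer would, in place of code of your own. Each camera call takes 0.05 s, during which the arm holds its last target. There are 200 camera calls.

### The job

One of the two round grey slide-drying pots on the microscope bench has been left with its lid standing proud, the two keys resting on top of the rim instead of in the rim's notches. Take that lid by its bar handle, turn it on the rim without lifting it off the pot until the keys drop into the notches, see that it is fully home, flush with the rim, and let go. Leave both pots standing where they are.

Things in the scene. Friction and masses are not known exactly. Their poses are not given: they have to be found in the camera images.
- pot: Pot with the proud lid: grey plastic, round, upright, 120 mm across, 90 mm high, wall 12 mm (bore 96 mm), loose on the bench, 1.2 kg. Its rim has two open notches, opposite one another, 10 mm deep, 33 mm wide at the bore, 42 mm outside; a ledge in the bore 26 mm below the rim carries the lid. Origin: on its axis, at the underside; z up; the notches lie at its +x and -x sides.
- lid: Its loose lid, 0.2 kg: white disc, 90 mm across, two keys (14 mm wide, 10 high) at +x and -x, 59 mm out from the axis, alike. Origin: on the axis, level with the keys' underside; z up; flat top 10 mm above it, plug 16 mm below. Starts with its origin 90 mm over the pot's, 37 to 90 degrees from the notches either way; keys drop in within 10 degrees of true; fully home at 80 mm, top flush with the rim.
- lid_handle (a point): Middle of the top edge of that lid's handle, 48 mm above the lid's origin on its axis. The handle is a black upright bar on the disc's flat top, in line with the keys: 70 mm long (lid's x), 14 mm thick (y), 38 mm high. Axes as the lid's.
- closed_pot: Bystander: a pot of the same shape and size with the same lid and handle, but already fully home, keys in the notches, top flush with the rim; to be left alone. Origin: on its axis, at the underside; z up. Which of the two pots stands left and which right varies.
Not all that is in view belongs to the job. There is more than one size of the lid; the one meant has the size given above.

How it is judged (in metres and radians):
At the end, for the whole second after the job is handed in: The lid is home: origin under 84 mm above its pot's (80 home, 90 on the rim), within 10 mm of the axis, keys within 16 degrees of the notches, level with the pot within 3; both pots upright within 4 degrees, the pot within 50 mm and the closed pot within 30 mm of their start; lid and pot at rest (z of lid in the frame of pot below 0.084 m and horizontal distance between lid and pot below 0.01 m and angle between the x axis of lid and the x axis of pot, either way round below 0.28 rad and angle between the z axis of lid and the z axis of pot, either way round below 0.06 rad and angle between each of pot, closed_pot's own z axis and vertical below 0.08 rad and distance of pot from where it was at the start of the episode below 0.05 m and distance of closed_pot from where it was at the start of the episode below 0.03 m and linear speed of each of lid, pot below 0.02 m/s); the robot touches nothing.
It fails at once if the lid is lifted off the pot (more than 22 mm above where it rests on the rim) (z of lid in the frame of pot above 0.112 m).
It fails at once if the pot is shifted more than 50 mm from where it stood (distance of pot from where it was at the start of the episode above 0.05 m).
It fails at once if the closed pot is shifted more than 30 mm (distance of closed_pot from where it was at the start of the episode above 0.03 m).
It also fails if it takes over 35 s, if anything falls off the work surface, if the arm or the gripper's body presses on something with over 40 N, if the wrist force passes 120 N, or if a joint passes its speed limit or range.

## Working session

There is one attempt and no reset: what is moved stays moved. The work goes in short steps, Python scripts to look and compute and a tool call to move; the robot and the scene stay as the last step left them, time stands still between calls to the robot, and variables do not carry over. Pictures are saved under pics/ and viewed, at most 10 in all, crops included, and the job is handed in when it is done.

Besides the shell and the picture viewer there is one more tool, called after "Call:" by a JSON object that holds its "fn" and its "kwargs". send_rows: Moves the arm, as the interface text tells. Its arguments: {"type":"object","properties":{"linear":{"type":"array"},"twist":{"type":"array"},"gripper":{"type":"array"},"grip_force":{"type":"number"}},"required":["linear","twist","gripper"]}

```bash
mkdir -p pics
python3 - <<'E'
from workcell import bot,camera,get_calibration
import cv2,numpy as np
ims=[]
for n in("scene","top"):
    im=camera(n); cv2.imwrite(f"pics/{n}0.png",im[:,:,::-1]); print(n,get_calibration(n))
print(get_calibration("wrist")); o=bot.get_obs(); print(o)
E
```

```text
scene {'fx': 381.9369815265406, 'fy': 381.9369815265406, 'cx': 320.44305801665735, 'cy': 201.3051047212357, 'k1': -0.06044901557471916, 'origin': array([ 0.85775409, -0.50058589,  0.51877056]), 'orientation': array([-122.80525828,   -1.0688447 ,   35.20840665])}
top {'fx': 473.13902135253574, 'fy': 473.13902135253574, 'cx': 322.4260969284429, 'cy': 198.5838733269037, 'k1': -0.001055395783212767, 'origin': array([ 0.45503002, -0.00417182,  1.06273545]), 'orientation': array([-175.70255345,    0.85502406,  -91.30407882])}
{'fx': 296.6624091655277, 'fy': 296.6624091655277, 'cx': 317.1425432946756, 'cy': 202.27193000542715, 'k1': -0.03830403487103034, 'hand_eye': array([[ 1.39978416e-04, -9.55014268e-01, -2.96559823e-01,
         7.67944377e-02],
       [ 9.99999985e-01,  1.03024488e-04,  1.40236656e-04,
        -2.16005463e-04],
       [-1.03375084e-04, -2.96559838e-01,  9.55014268e-01,
        -1.27816892e-01],
       [ 0.00000000e+00,  0.00000000e+00,  0.00000000e+00,
         1.00000000e+00]])}
{'time': 0.1, 'q': array([-7.07018466e+01,  5.00698604e+00,  1.00391260e+01,  9.51006675e+01,
       -8.80942450e-04,  9.00004373e+01]), 'qd': array([-0.00117892, -0.06162201,  0.07702893, -0.04032107, -0.12433936,
       -0.05957725]), 'joint_efforts': array([-1.26253650e-03, -5.21562624e+01,  4.65652943e+01,  1.59707159e-02,
       -9.86897476e-05, -6.11833411e-07]), 'ee_pos': array([ 0.18169692, -0.51891118,  0.24466439]), 'tcp_rot': array([-1.79931472e+02,  8.81464791e-04,  1.92977172e+01]), 'wrist_force': array([-0.2233211 ,  0.19335965,  0.03103337]), 'torque': array([ 0.00105792, -0.00668606, -0.02314729]), 'grasp_force': 0.0, 'opening': 0.08552645132381717}
```

View pics/top0.png

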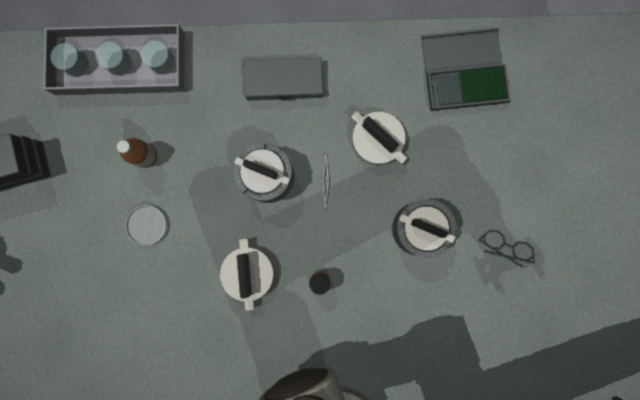

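View pics/scene0.png

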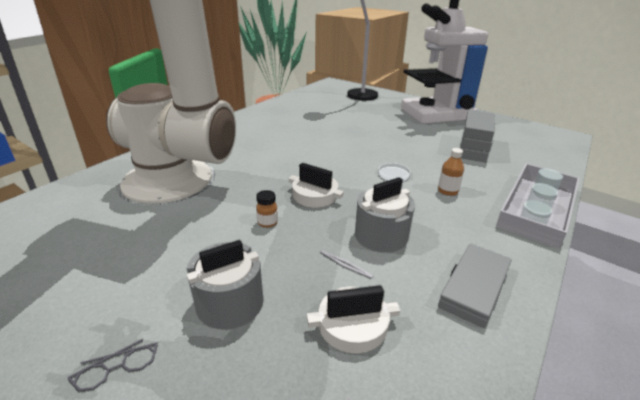

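Run:
```python
import cv2,numpy as np
t=cv2.imread("pics/top0.png"); s=cv2.imread("pics/scene0.png")
r=lambda im:cv2.convertScaleAbs(cv2.resize(im,(400,300),interpolation=cv2.INTER_CUBIC),alpha=1.5)
a=np.hstack([r(t[135:210,214:314]),r(t[190:265,377:477])])
b=np.hstack([r(s[165:255,325:445]),r(s[230:335,160:300])])
cv2.imwrite("pics/z.png",np.vstack([a,b]))
```

```text
(no output)
```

View pics/z.png

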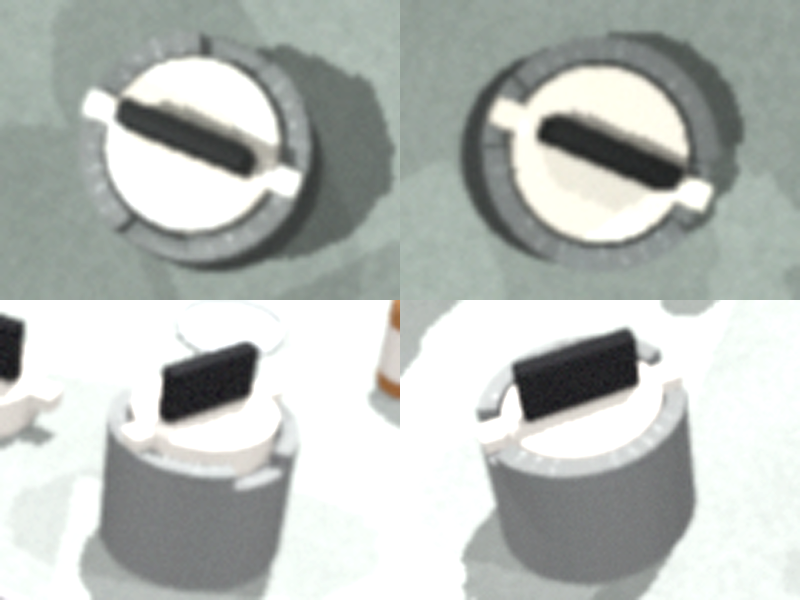

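```bash
cat > h.py <<'E'
import numpy as np,cv2
from scipy.spatial.transform import Rotation as R
from workcell import bot,camera,get_calibration
def pose(n,o=None):
    c=get_calibration(n)
    if n=="wrist":
        T=np.eye(4);T[:3,:3]=R.from_euler('xyz',o["tcp_rot"],degrees=True).as_matrix();T[:3,3]=o["ee_pos"];T=T@c["hand_eye"]
        return c,T[:3,:3],T[:3,3]
    return c,R.from_euler('xyz',c["orientation"],degrees=True).as_matrix(),np.array(c["origin"])
def K(c): return np.array([[c["fx"],0,c["cx"]],[0,c["fy"],c["cy"]],[0,0,1]])
def D(c): return np.array([c["k1"],0,0,0.])
def plane(n,uv,z,o=None):
    c,M,p=pose(n,o)
    s=cv2.undistortPoints(np.array(uv,float).reshape(-1,1,2),K(c),D(c)).reshape(-1,2)
    d=np.c_[s,np.ones(len(s))]@M.T
    return p+d*((z-p[2])/d[:,2])[:,None]
def proj(n,P,o=None):
    c,M,p=pose(n,o); Q=(np.atleast_2d(P)-p)@M
    return cv2.projectPoints(Q,np.zeros(3),np.zeros(3),K(c),D(c))[0].reshape(-1,2)
E
python3 - <<'E'
from h import *
t=cv2.imread("pics/top0.png"); 
for nm,(x0,y0) in dict(A=(239,148),B=(402,205)).items():
    g=t[y0:y0+50,x0:x0+50].astype(int)
    w=(g.min(2)>130).astype(np.uint8)
    hull=cv2.convexHull(cv2.findNonZero(w)); m=np.zeros_like(w); cv2.fillConvexPoly(m,hull,1)
    blk=((g.max(2)<45)&(m>0)).astype(np.uint8)
    n,l,st,ce=cv2.connectedComponentsWithStats(blk); i=1+np.argmax(st[1:,4]); print(nm,st[i],ce[i])
    r=cv2.minAreaRect(cv2.findNonZero((l==i).astype(np.uint8))); b=cv2.boxPoints(r)+[x0,y0]
    wp=plane("top",b,.138); print(r, plane("top",[ce[i]+[x0,y0]],.138))
    e=sorted([(np.linalg.norm(wp[k]-wp[(k+1)%4]),k) for k in range(4)])[-1]; v=wp[e[1]]-wp[(e[1]+1)%4]
    print(e[0],np.degrees(np.arctan2(v[1],v[0]))%180)
c=lambda u,v:[214+u/4,135+v/4]
P=plane("top",[c(100,105),c(285,182)],.098);print("keys",P,P.mean(0))
print("rim pt", plane("top",[c(205,45),c(125,222)],.085))
s=proj("scene",P); print(s)
# notch mid in scene crop (260,478): crop scale 400/120, 300/90
print("scene notch",plane("scene",[[325+260*.3,165+(478-300)*.3]],.085))
E
```

```text
A [  6  13  32  17 163] [23.14110429 21.5398773 ]
((21.36206817626953, 20.844825744628906), (34.3536376953125, 5.756555557250977), 21.801406860351562) [[0.58511786 0.12566382 0.138     ]]
0.0682988888404781 66.74768632017901
B [ 10  15  36  17 240] [27.20833333 22.80416667]
((27.19882583618164, 22.715295791625977), (36.13780975341797, 6.888011455535889), 22.833654403686523) [[ 0.46289356 -0.19828448  0.138     ]]
0.06968875048205882 65.65926571646229
keys [[0.60915968 0.17887138 0.098     ]
 [0.56689255 0.08404577 0.098     ]] [0.58802612 0.13145858 0.098     ]
rim pt [[0.64153958 0.12593727 0.085     ]
 [0.54951846 0.16888576 0.085     ]]
[[404.69292935 191.11163569]
 [365.73526298 204.02929305]]
scene notch [[0.64316357 0.10108715 0.085     ]]
```

Call:
{"fn": "send_rows", "kwargs": {"linear": [[0.0373,-0.03,0],[0.0373,-0.03,0],[0.0373,-0.03,0],[0.0373,-0.03,0],[0.0373,-0.03,0],[0.0373,-0.03,0],[0.0373,-0.03,0],[0.0373,-0.03,0]], "twist": [[0,0,0],[0,0,0],[0,0,0],[0,0,0],[0,0,0],[0,0,0],[0,0,0],[0,0,0]], "gripper": [100,100,100,100,100,100,100,100]}}

```text
time: 1.1
ee_pos: [0.3846, -0.1925, 0.2451]
tcp_rot: [-180.0, 0.0, 19.3]
wrist_force: [0.5, -1.1, 0.0]
opening: 0.0855
grasp_force: 0.0
```

Call:
{"fn": "send_rows", "kwargs": {"linear": [[0.0373,-0.03,0],[0.0373,-0.03,0],[0.0373,-0.03,0],[0.0373,-0.03,0],[0.0373,-0.03,0],[0.0373,-0.03,0],[0.0373,-0.03,0],[0.0373,-0.03,0]], "twist": [[0,0,0],[0,0,0],[0,0,0],[0,0,0],[0,0,0],[0,0,0],[0,0,0],[0,0,0]], "gripper": [100,100,100,100,100,100,100,100]}}

```text
time: 2.1
ee_pos: [0.587, 0.1326, 0.2448]
tcp_rot: [180.0, 0.0, 19.3]
wrist_force: [0.8, 0.3, 1.5]
opening: 0.0853
grasp_force: 0.0
```

Call:
{"fn": "send_rows", "kwargs": {"linear": [[0,0,0],[0,0,0],[0,0,0],[0,0,0],[0,0,0],[0,0,0],[0,0,0]], "twist": [[0,0,-0.95],[0,0,-0.95],[0,0,-0.95],[0,0,-0.95],[0,0,-0.94],[0,0,0],[0,0,0]], "gripper": [100,100,100,100,100,100,100]}}

```text
time: 2.98
ee_pos: [0.5864, 0.1311, 0.2451]
tcp_rot: [-180.0, 0.0, 66.5]
wrist_force: [0.0, -0.4, -0.1]
opening: 0.0854
grasp_force: 0.0
```

Run:
```python
from h import *
import pickle
o=bot.get_obs(); im=camera("wrist")[:,:,::-1]; cv2.imwrite("pics/w1.png",im); pickle.dump(o,open("o1.pkl","wb"))
print(o["ee_pos"],o["tcp_rot"],o["q"],o["time"])
print(proj("wrist",[[.587,.130,.138]],o))
```

```text
[0.58635104 0.13114556 0.24506032] [-1.79980922e+02  1.49326487e-02  6.64928531e+01] [ 1.26078680e+01  1.21977419e+01  1.81544257e+01  9.59808969e+01
 -8.18542813e-04  1.26115018e+02] 2.975
[[317.64672942 207.33817402]]
```

View pics/w1.png

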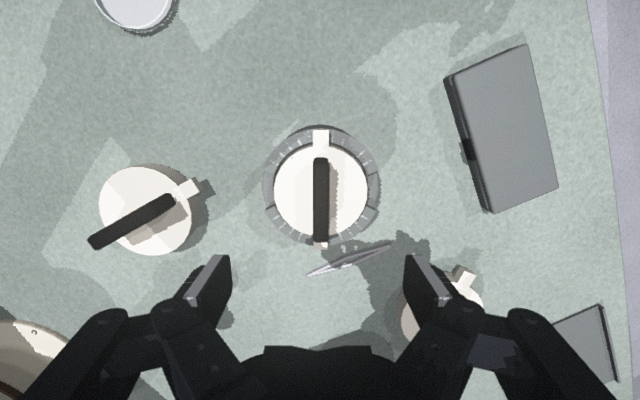

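Run:
```python
from h import *
import pickle
o=pickle.load(open("o1.pkl","rb")); im=cv2.imread("pics/w1.png")
g=im[140:255,295:345].max(2); b=(g<70).astype(np.uint8)
n,l,st,ce=cv2.connectedComponentsWithStats(b); i=1+np.argmax(st[1:,4]); print(st[i])
r=cv2.minAreaRect(cv2.findNonZero((l==i).astype(np.uint8)));bx=cv2.boxPoints(r)+[295,140];print(r,bx)
print(plane("wrist",bx,.138,o))
P=plane("wrist",[[320.5,130],[320.5,158]],.100,o);print("key",P, np.degrees(np.arctan2(*(P[0]-P[1])[[1,0]])))
cr=cv2.convertScaleAbs(cv2.resize(im[115:260,245:400],None,fx=4.1,fy=4.1,interpolation=cv2.INTER_CUBIC),alpha=1.3);cv2.imwrite("pics/w1z.png",cr)
# predicted rim circle/notch directions
C=np.array([.587,.131,.09])
for a in(152.6,-27.4):
  for d in(-20,0,20):
    t=np.radians(a+d);print(a,d,(proj("wrist",C+.06*np.array([np.cos(t),np.sin(t),0]),o)[0]-[245,115])*4.1)
```

```text
[ 18  18  16  84 713]
((25.5, 59.5), (83.0, 15.0), 90.0) [[313. 158.]
 [328. 158.]
 [328. 241.]
 [313. 241.]]
[[0.60002254 0.1692428  0.138     ]
 [0.61093118 0.16450272 0.138     ]
 [0.58300573 0.09832258 0.138     ]
 [0.57111057 0.10349221 0.138     ]]
key [[0.61348691 0.18447642 0.1       ]
 [0.6035132  0.16133588 0.1       ]] 66.68366716429668
152.6 -20 [ 62.86947582 212.79982216]
152.6 0 [ 46.76582776 296.1714683 ]
152.6 20 [ 60.8712     378.13261466]
-27.4 -20 [518.10091929 407.73176784]
-27.4 0 [543.26039753 328.9524753 ]
-27.4 20 [539.14191017 244.88691367]
```

View pics/w1z.png

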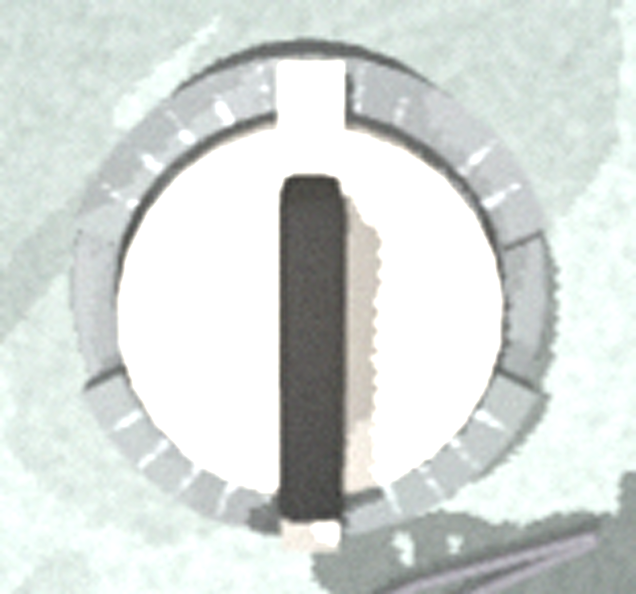

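Run:
```python
from h import *
import pickle
o=pickle.load(open("o1.pkl","rb"))
P=plane("wrist",np.array([[82,228],[86,385],[540,235],[536,398]])/4.1+[245,115],.09,o)
print(P); c=P.mean(0); d=(P[:2].mean(0)-P[2:].mean(0)); print(c,np.degrees(np.arctan2(d[1],d[0])))
H=plane("wrist",[[320.5,158.5],[320.5,241.5]],.138,o); print(H.mean(0))
```

```text
[[0.54890784 0.17010675 0.09      ]
 [0.53237379 0.13467603 0.09      ]
 [0.64751004 0.12543063 0.09      ]
 [0.6325533  0.08745773 0.09      ]]
[0.59033624 0.12941779 0.09      ] 155.18946185095413
[0.59109524 0.13349046 0.138     ]
```

Call:
{"fn": "send_rows", "kwargs": {"linear": [[0.0025,0.0033,0.02],[0,0,0.03],[0,0,0.03],[0,0,0.025],[0,0,0.018],[0,0,0],[0,0,0]], "twist": [[0,0,0],[0,0,0],[0,0,0],[0,0,0],[0,0,0],[0,0,0],[0,0,0]], "gripper": [100,100,100,100,100,100,100]}}

```text
time: 3.9
ee_pos: [0.5909, 0.1322, 0.1234]
tcp_rot: [179.9, -0.0, 66.7]
wrist_force: [-0.1, -0.9, 1.2]
opening: 0.0853
grasp_force: 0.0
```

Call:
{"fn": "send_rows", "kwargs": {"linear": [[0,0,0],[0,0,0],[0,0,0],[0,0,0],[0,0,0],[0,0,0],[0,0,0],[0,0,0]], "twist": [[0,0,0],[0,0,0],[0,0,0],[0,0,0],[0,0,0],[0,0,0],[0,0,0],[0,0,0]], "gripper": [40,30,20,10,5,5,5,5], "grip_force": 40}}

```text
time: 4.9
ee_pos: [0.5905, 0.1322, 0.1225]
tcp_rot: [180.0, -0.0, 66.7]
wrist_force: [-1.6, 0.4, 3.6]
opening: 0.014
grasp_force: 41.4
```

Call:
{"fn": "send_rows", "kwargs": {"linear": [[0,0,0.0003],[0,0,0],[0,0,0],[0,0,0],[0,0,0],[0,0,0],[0,0,0],[0,0,0]], "twist": [[0,0,-0.5],[0,0,-0.8],[0,0,-0.8],[0,0,-0.8],[0,0,-0.8],[0,0,-0.8],[0,0,-0.8],[0,0,-0.8]], "gripper": [5,5,5,5,5,5,5,5]}}

```text
time: 5.9
ee_pos: [0.5899, 0.1319, 0.1224]
tcp_rot: [-179.9, -0.0, 127.9]
wrist_force: [-4.2, -1.9, 6.7]
opening: 0.0136
grasp_force: 42.2
```

Call:
{"fn": "send_rows", "kwargs": {"linear": [[0,0,0],[0,0,0],[0,0,0],[0,0,0],[0,0,0],[0,0,0]], "twist": [[0,0,-0.6],[0,0,-0.6],[0,0,-0.6],[0,0,-0.4],[0,0,0],[0,0,0]], "gripper": [5,5,5,5,5,5]}}

```text
time: 6.65
ee_pos: [0.5897, 0.132, 0.1213]
tcp_rot: [-179.9, -0.1, 149.6]
wrist_force: [-5.2, -1.4, -1.8]
opening: 0.0137
grasp_force: 40.7
```

Run:
```python
from h import *
import pickle
o=bot.get_obs();pickle.dump(o,open("o2.pkl","wb"))
w=camera("wrist")[:,:,::-1];t=camera("top")[:,:,::-1];s=camera("scene")[:,:,::-1]
print(o["wrist_force"],o["torque"],o["q"])
cv2.imwrite("pics/w2.png",w)
z=lambda im:cv2.resize(im,(400,300),interpolation=cv2.INTER_CUBIC)
cv2.imwrite("pics/c2.png",np.vstack([np.hstack([z(t[135:210,214:314]),z(s[165:255,325:445])]),np.hstack([z(w),z(s)])]))
```

```text
[-5.23164412 -1.44247515 -1.78650443] [-0.23243551  1.18188656  0.03939503] [1.26176347e+01 1.18483532e+01 4.05787004e+00 8.23266880e+01
 3.56160165e-03 4.30072458e+01]
```

View pics/c2.png

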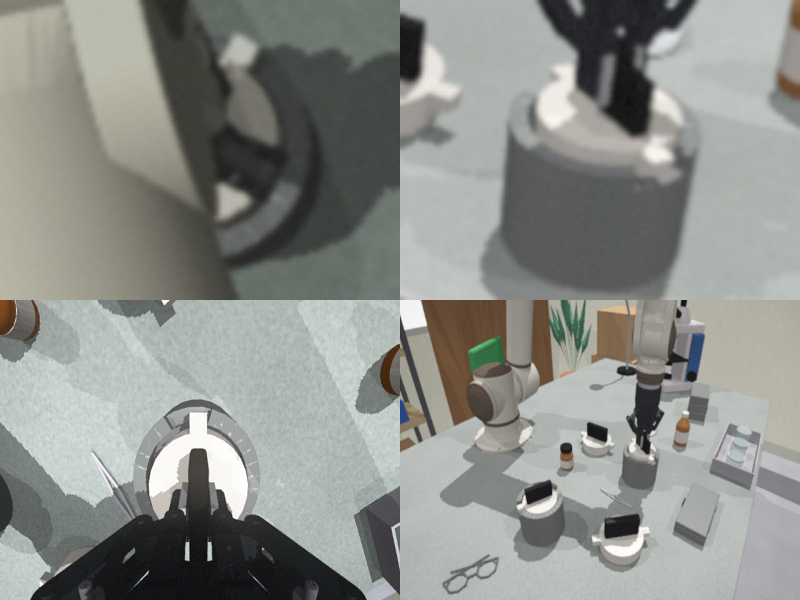

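Call:
{"fn": "send_rows", "kwargs": {"linear": [[0,0,0],[0,0,0],[0,0,0.001],[0,0,0.001],[0,0,0.001],[0,0,0]], "twist": [[0,0,-0.4],[0,0,-0.3],[0,0,0],[0,0,0],[0,0,0],[0,0,0]], "gripper": [5,5,5,5,5,5]}}

```text
time: 7.55
ee_pos: [0.59, 0.1321, 0.1189]
tcp_rot: [-180.0, -0.0, 156.6]
wrist_force: [-6.1, -0.3, -0.6]
opening: 0.0132
grasp_force: 41.1
```

Going down freely: the keys are in the notches. Lower the rest.

Call:
{"fn": "send_rows", "kwargs": {"linear": [[0,0,0.0015],[0,0,0.0015],[0,0,0.0015],[0,0,0.001],[0,0,0],[0,0,0]], "twist": [[0,0,0],[0,0,0],[0,0,0],[0,0,0],[0,0,0],[0,0,0]], "gripper": [5,5,5,5,5,5]}}

```text
time: 8.3
ee_pos: [0.5899, 0.1322, 0.1134]
tcp_rot: [-180.0, -0.1, 156.6]
wrist_force: [-5.4, -1.4, -0.2]
opening: 0.0132
grasp_force: 41.1
```

Call:
{"fn": "send_rows", "kwargs": {"linear": [[0,0,0.0008],[0,0,0.0006],[0,0,0.0006],[0,0,0]], "twist": [[0,0,0],[0,0,0],[0,0,0],[0,0,0]], "gripper": [5,5,5,5]}}

```text
time: 8.8
ee_pos: [0.5899, 0.1321, 0.1126]
tcp_rot: [180.0, -0.0, 156.6]
wrist_force: [-10.3, -1.0, 7.7]
opening: 0.0133
grasp_force: 42.1
```

Call:
{"fn": "send_rows", "kwargs": {"linear": [[0,0,0],[0,0,0],[0,0,0],[0,0,0],[0,0,0],[0,0,0],[0,0,-0.02],[0,0,-0.03]], "twist": [[0,0,0],[0,0,0],[0,0,0],[0,0,0],[0,0,0],[0,0,0],[0,0,0],[0,0,0]], "gripper": [30,50,70,80,80,80,80,80]}}

```text
time: 9.8
ee_pos: [0.5899, 0.1321, 0.1611]
tcp_rot: [-179.9, -0.1, 156.7]
wrist_force: [0.1, -0.5, 0.6]
opening: 0.068
grasp_force: 0.0
```

Call:
{"fn": "send_rows", "kwargs": {"linear": [[0,0,-0.03],[0,0,-0.03],[0,0,-0.02],[0,0,0],[0,0,0]], "twist": [[0,0,0],[0,0,0],[0,0,0],[0,0,0],[0,0,0]], "gripper": [80,80,80,80,80]}}

```text
time: 10.42
ee_pos: [0.5903, 0.1321, 0.2404]
tcp_rot: [-180.0, -0.1, 156.7]
wrist_force: [0.7, -0.2, -0.6]
opening: 0.0686
grasp_force: 0.0
```

Run:
```python
from h import *
o=bot.get_obs()
w=camera("wrist")[:,:,::-1];s=camera("scene")[:,:,::-1]
print(o["wrist_force"],o["ee_pos"])
z=lambda im:cv2.resize(im,(400,300),interpolation=cv2.INTER_CUBIC)
cv2.imwrite("pics/c3.png",np.hstack([z(w[100:280,200:440]),z(s[165:255,325:445])]))
```

```text
[ 0.68844996 -0.16695201 -0.61346532] [0.5902735  0.13213623 0.24036851]
```

View pics/c3.png

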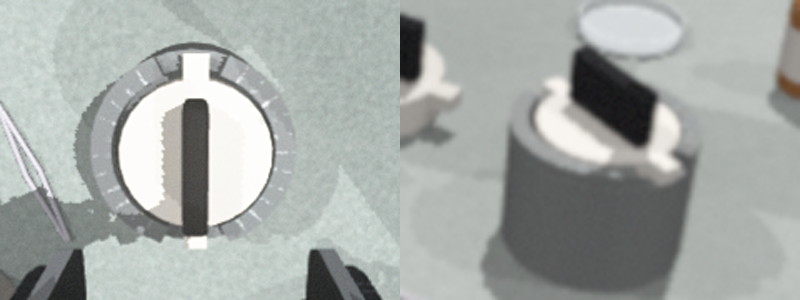

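The lid is now flush with the rim. The key, at about (196,66) in the left crop, sits inside the notch, which spans columns 157 to 235, and the gripper is clear.

```bash
python3 -c "
from workcell import ticket
print(ticket.job_done())"
```

```text
the job is handed in; nothing more can be done
None
```

The proud lid was turned about 90° until its keys dropped into the notches. It is seated flush with the rim, released, and the job is handed in; the call did not return a verdict.

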